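Reach the supply's trimmer through its cover with the screwdriver

ROBOT

A 6-joint arm with a two-finger parallel gripper is mounted at the origin on the work surface. World frame = base frame: x ahead of the robot, y to its left, z up, the work surface at z = 0. Lengths are in m, angles in rad, forces in N, time in s.
With the tool pointing down it reaches from about 0.375 to 0.9 m from the base axis. Payload 3.1 kg.
Tool frame: the origin (TCP) lies at the very end of the fingers, on their centre line; the grasp point (between the pads) lies 19 mm behind it; z points along the fingers, y is the direction in which the jaws open and shut (so a half turn about z gives the same grasp; the last joint's range is limited). The gripper opens to 85 mm and grips with 20 to 120 N. Pads are 22 mm wide; open, the fingers measure 114 mm over their backs; the gripper's body (76 mm by 85 mm) begins 54 mm behind the grasp point. The pads swing forward as they close: fully open they stand 13 mm farther back than shut.
Start: joints at [1.016, 0.527, 1.433, -0, 1.181, -0.178], TCP at [0.229, 0.581, 0.231] pointing down, gripper open.
Joint ranges: [-3.08, 3.08], [-0.75, 2.2], [0.22, 2.44], [-1.43, 4.57], [0, 2.65], [-2.85, 2.85]. Speed limits (rad/s): [2.79, 2.79, 3.14, 3.14, 3.14, 3.14].

INTERFACE

Orientations are given as a unit quaternion [x, y, z, w].
In Python, from station import manip gives the robot as it stands. The module is installed in compiled form; this text tells all that it offers.
- The arm moves only by the tool send_rows, never from a script. Its argument "commands" is a list of rows, each an object with "delta_pos": the shift along the world's x, y, z in cm, a list of three; "yaw": the turn about the world's z in rad. A call has 1 to 10 rows; each row shifts and turns the pose as measured when the row begins; what a row does not reach is not made up. A row lasts 1/8 s, in which the tool goes at most 62.5 mm and 10.7 degrees, less where a joint would pass 70% of its speed; a pose out of reach is approached as far as the arm can. A call is refused whole if a number of a shift passes 6.25 or a number of a turn 0.188, either way. A call with a gripper value outside its range is refused whole. "grip" is the closure, from -1 (fully open) to 1 (shut), set as the call begins (left out, the last holds). The fingers move at their own pace and stop on an object; "force" is the grip in N (left out, the last holds). Time passes only in rows, so rows that do not move let the fingers close. It gives the time, the measured TCP pose, the force and the opening at its end, in the units of the state.
- manip.sense(): the state, without advancing time (a new reading comes with each control period).
- manip.snapshot(name): name is "scene" or "top" or "wrist"; returns the picture (480x640x3 uint8, blue, green, red); there is no depth.
- manip.get_calibration(name): a dict with "fx", "fy", "cx", "cy" (pixels), "world_to_cam" (4x4, takes a point from world to camera coordinates); the wrist camera has in their place "mount" (4x4, takes a point from camera to tool coordinates, whose origin is the TCP and whose axes are the flange's). Camera axes: x right, y down, z forward; pixel columns grow to the right and rows downward; lengths in m; the calibration is good to about 2 mm. A picture is of the moment at which its call begins: read the wrist's pose just before it. get_calibration takes no time and is no camera call.
- manip.sign_off(): hands the job in, once; it reports no verdict.
The state is a dict: "t": time; "q": joint angles; "qd": joint speeds; "tau": joint torques, N m; "tcp_pos": TCP position; "tool_rot": TCP orientation; "force": force on the tool from outside, world axes, zero at the start; "ft_torque": the same for the moment, N m; "finger_gap": opening from 0.0 (shut) to 1.0 (fully open).
Only numpy, scipy, OpenCV 4.12 (cv2) and the standard library are available. Lean on these libraries where they do the work, as an engineer would, in place of code of your own. Each camera call takes 0.05 s, during which the arm holds its last target. There are 200 camera calls.

TASK

Fold the bench supply's carry handle back, away from its front panel, until it clicks into its rear end stop. Then take the slim screwdriver from the stand and lower it upright through the round access hole in the supply's top plate, without touching the metal housing at any time, until its tip rests gently on the trimmer screw inside. Finish like that, still holding the screwdriver centred in the hole and pressed lightly on the screw; leave the nut driver, meter, tape and tip cleaner where they are.

Things in the scene. Friction and masses are not known exactly. Their poses are not given: they have to be found in the camera images.
- case: Portable bench supply, a grey metal box 180 mm deep (its x), 200 wide (its y), 90 high, fixed. Origin at the centre of its underside on the bench, z up; the front panel with display and knobs faces its -x. Its top is a 12 mm aluminium plate with flush black cooling slots and one round access hole. The screwdriver must not touch the housing.
- port (a point): Centre of the access hole's mouth, in the plane of the top plate, 90 mm above the bench. Hole diameter 14 mm, straight and vertical through the 12 mm plate, free space below. In the case frame it is at (20, -30, 90) mm. At the start the raised handle stands over this part of the plate.
- trimmer: Small blue trimmer with a brass cross-slotted screw 8.4 mm across, straight below the access hole, on a board that gives by 1 mm for each 2 N pressed, up to 5 mm. Origin at the top of the screw.
- trim_screw (a point): Centre of the top of the trimmer screw: 30 mm below the mouth of the access hole, on its axis, 60 mm above the bench.
- handle (a joint): Carry handle's angle, rad: 0 upright over the case, growing as it folds back towards the case's +x. Starts between -0.1 and 0.45. The hinge is stiff (about 2 N at the bar) and stays where left; from about 1.14 to 1.33 a ball detent adds some 3 N at the bar, past it the handle snaps into its rear end stop at 1.50 and stays.
- handle_hinge (a point): Point on the handle's hinge axis midway between the case's sides, 45 mm above the bench. The axis runs along the case's y.
- handle_bar (a point): Middle of the handle's round black bar, 125 mm from the hinge axis. The bar is 16 to 19 mm thick and runs 200 mm along the case's y between two flat arms outside the case. Seated in the rear stop it lies behind the case with its centre 54 mm above the bench and 125 mm behind the hinge axis.
- driver: Slim screwdriver, loose, about 45 g: round steel shaft 4 mm thick and 75 mm long, round grey handle 14 mm thick from 75 to 142 mm above the tip, then narrowing to its end at 150 mm. Origin at the tip, z towards the handle. It stands upright in one of the stand's two holes, the handle resting on the upper plate, its tip 10 mm above the bench.
- driver_grip (a point): Point on the screwdriver's axis to grip, 115 mm from its tip (125 mm above the bench while it stands in the stand).
- driver_tip (a point): The screwdriver's tip.
- nutdriver: The other tool in the stand, loose, to be left: nut driver with a shaft 6 mm thick and a fat black handle 28 mm thick, end at 135 mm from its tip. Origin at its tip, z up.
- stand: Light grey two-tier tool stand, fixed, 66 mm (its x) by 140 mm (its y). Upper plate 60 x 130 mm, its top 85 mm above the bench, with two 8 mm holes 70 mm apart (at y = -35 and +35 mm); lower plate with the same holes 12 to 24 mm above the bench. Which tool is in which hole varies. Origin at the centre of its underside.
- meter: Yellow multimeter 92 mm wide and 185 mm high, leaning on its strut, to the left of the supply; leave it. Origin on the bench under its lower edge.
- tape: Roll of clear tape lying flat, 96 mm across, 36 mm high; leave it. Origin at the centre of its underside.
- cleaner: Round dark pot of brass wool (soldering tip cleaner), 72 mm across, 40 mm high; leave it. Origin at the centre of its underside.

How it is judged:
On the way:
1. the carry handle is folded back and seated in its rear stop (value of joint handle above 1.44 rad), for 0.2 s.
At the end, for the whole second after the job is handed in: The handle is still seated in its rear stop (above 1.44 rad). The fingers hold the screwdriver (over 2 N), still and upright within 0.08 rad, its tip down the access hole and resting on the trimmer screw with 0.4 to 12 N, within 3.5 mm of the screw's centre sideways; it does not touch the housing (value of joint handle above 1.44 rad and contact force between driver and trimmer between 0.4 and 12 N and horizontal distance between driver_tip and trim_screw below 0.0035 m and distance between driver_tip and trim_screw below 0.005 m and angle between driver's own z axis and vertical below 0.08 rad and contact force between driver and case below 0.2 N and contact force between the fingers and driver above 2 N and linear speed of driver below 0.02 m/s); the arm keeps its last pose, push and grip.
It fails at once if the screwdriver touches the supply's housing or handle (contact force between driver and case above 0.2 N).
It fails at once if the trimmer is pressed hard, over 18 N (contact force between anything else and trimmer above 18 N).
It fails at once if the nut driver, meter, tape or tip cleaner is moved by more than 20 mm (distance of any of nutdriver, meter, tape, cleaner from where it was at the start of the episode above 0.02 m).
It also fails if it takes over 59 s, if anything falls off the work surface, if the arm or the gripper's body presses on something with over 40 N, if the wrist force passes 120 N, or if a joint passes its speed limit or range.

## Working session

There is one attempt and no reset: what is moved stays moved. The work goes in short steps, Python scripts to look and compute and a tool call to move; the robot and the scene stay as the last step left them, time stands still between calls to the robot, and variables do not carry over. Pictures are saved under pics/ and viewed, about 8 in all and at most 12, crops included, and the job is handed in when it is done.

Besides the shell and the picture viewer there is one more tool, called after "Call:" as a command line: name --argument value ..., lists and objects as JSON in quotes. send_rows: Moves the arm, as the interface text tells. Its arguments: {"type":"object","properties":{"commands":{"type":"array","items":{"type":"object","properties":{"delta_pos":{"type":"array","items":{"type":"number"}},"yaw":{"type":"number"}}}},"grip":{"type":"number"},"force":{"type":"number"}},"required":["commands"]}

```bash
mkdir -p pics; python3 - <<'E'
from station import manip
import cv2,numpy as np
s=manip.sense();print(s)
for n in("scene","top"):
    c=manip.get_calibration(n);print(n,{k:np.round(v,4).tolist() for k,v in c.items()})
    im=manip.snapshot(n);cv2.imwrite(f"pics/{n}0.png",im)
print(manip.get_calibration("wrist"))
E
```

```text
{'t': 0.0, 'q': array([ 1.01646978e+00,  5.28487889e-01,  1.43389523e+00,  2.59985756e-05,
        1.18140139e+00, -1.78508725e-01]), 'qd': array([ 0.00021958,  0.00013764, -0.00084312, -0.00124677,  0.00140494,
       -0.00050535]), 'tau': array([-2.85989254e-04, -4.42364573e+01, -1.78021163e+01, -1.97249210e-04,
        8.41929519e-03,  7.17763214e-06]), 'tcp_pos': array([0.22898574, 0.58077581, 0.23032252]), 'tool_rot': array([ 1.86809775e-01,  9.82395494e-01, -1.01887106e-03, -4.03864746e-04]), 'force': array([-0.07604952, -0.08794442,  1.5592649 ]), 'ft_torque': array([ 0.02863879,  0.04084753, -0.01525979]), 'finger_gap': 1.0011546743360091}
scene {'fx': 521.3412, 'fy': 521.3412, 'cx': 323.3923, 'cy': 240.454, 'world_to_cam': [[0.4687, 0.883, -0.0245, -0.2888], [0.4632, -0.2692, -0.8444, -0.1658], [-0.7522, 0.3844, -0.5352, 1.7677], [0.0, 0.0, 0.0, 1.0]]}
top {'fx': 609.2966, 'fy': 609.2966, 'cx': 321.5699, 'cy': 236.21, 'world_to_cam': [[0.0102, -0.9999, -0.0003, 0.0283], [-0.9851, -0.01, -0.1714, 0.6203], [0.1714, 0.0021, -0.9852, 1.3261], [0.0, 0.0, 0.0, 1.0]]}
{'fx': 431.72277521175903, 'fy': 431.72277521175903, 'cx': 316.66744104451124, 'cy': 231.6435992566175, 'mount': array([[-8.01045176e-04, -9.55182875e-01, -2.96015258e-01,
         7.57877743e-02],
       [ 9.99998930e-01, -1.12740964e-03,  9.31837314e-04,
         2.09553737e-04],
       [-1.22380550e-03, -2.96014195e-01,  9.55182757e-01,
        -1.42607334e-01],
       [ 0.00000000e+00,  0.00000000e+00,  0.00000000e+00,
         1.00000000e+00]])}
```

View pics/scene0.png

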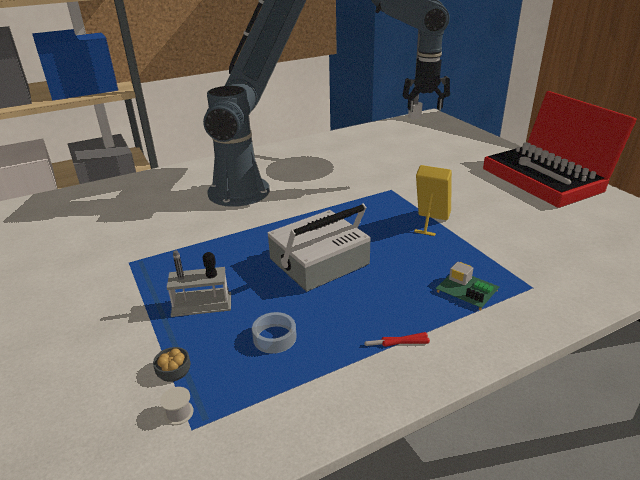

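View pics/top0.png

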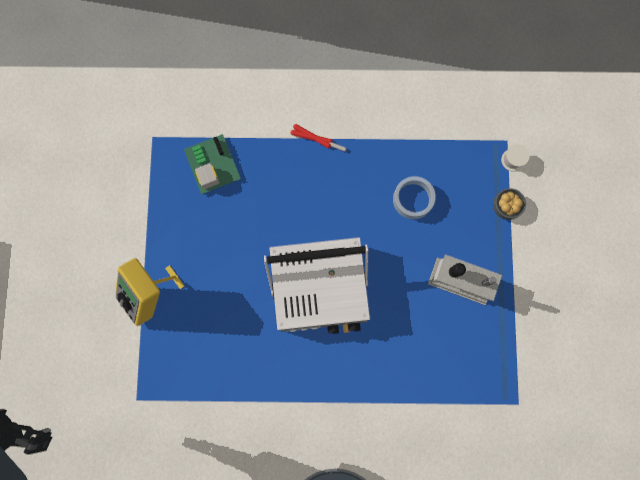

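Scene: the handle is raised over the supply. The top view shows the access hole at about (332,272), the bar from (268,262) to (367,251), the nut driver's black handle at (458,270) and the slim driver at about (489,282). Next I'll measure these.

```bash
cat > h.py <<'E'
import numpy as np,cv2
from station import manip
def cam(n,s=None):
    c=manip.get_calibration(n); K=np.array([[c['fx'],0,c['cx']],[0,c['fy'],c['cy']],[0,0,1]])
    if n=='wrist':
        from scipy.spatial.transform import Rotation as R
        T=np.eye(4);T[:3,:3]=R.from_quat(s['tool_rot']).as_matrix();T[:3,3]=s['tcp_pos']
        W=np.linalg.inv(T@c['mount'])
    else: W=c['world_to_cam']
    return K,np.array(W)
def ray(C,p):
    K,W=C; d=W[:3,:3].T@np.linalg.inv(K)@np.r_[p,1.]; o=-W[:3,:3].T@W[:3,3]; return o,d
def onz(C,p,z):
    o,d=ray(C,p); return o+d*(z-o[2])/d[2]
def proj(C,P):
    K,W=C; q=K@(W[:3,:3]@np.asarray(P,float)+W[:3,3]); return q[:2]/q[2]
def tri(C1,p1,C2,p2):
    o1,d1=ray(C1,p1);o2,d2=ray(C2,p2); t=np.linalg.lstsq(np.c_[d1,-d2],o2-o1,rcond=None)[0]
    a,b=o1+t[0]*d1,o2+t[1]*d2; return (a+b)/2,np.linalg.norm(a-b)
E
python3 - <<'E'
from h import *
im=cv2.imread('pics/top0.png');sc=cv2.imread('pics/scene0.png')
a=cv2.resize(im[220:345,250:380],None,fx=4,fy=4,interpolation=cv2.INTER_CUBIC)
b=cv2.resize(im[245:310,420:510],None,fx=4,fy=4,interpolation=cv2.INTER_CUBIC)
c=cv2.resize(sc[195:295,255:385],None,fx=3,fy=3,interpolation=cv2.INTER_CUBIC)
d=cv2.resize(sc[240:320,155:245],None,fx=3,fy=3,interpolation=cv2.INTER_CUBIC)
o=np.zeros((600,800,3),np.uint8)
def put(x,r,cc):
    x=x[:600-r,:800-cc];o[r:r+x.shape[0],cc:cc+x.shape[1]]=x
put(cv2.resize(a,(416,400)),0,0);put(b[:, :360],0,425);put(c[:, :390],270,425);put(cv2.resize(d,(216,192)),405,0)
cv2.imwrite('pics/mont.png',o)
C=cam('top')
for n,p,z in [('hole',(332,272),.09),('FL',(278,329),.09),('FR',(369,320),.09),('nut',(457,269),.145),('drv',(489,282),.16)]:
    print(n,onz(C,p,z).round(4))
E
```

```text
hole [0.5347 0.011  0.09  ]
FL [0.4105 0.126  0.09  ]
FR [ 0.4317 -0.0694  0.09  ]
nut [ 0.5374 -0.2496  0.145 ]
drv [ 0.5093 -0.3114  0.16  ]
```

View pics/mont.png

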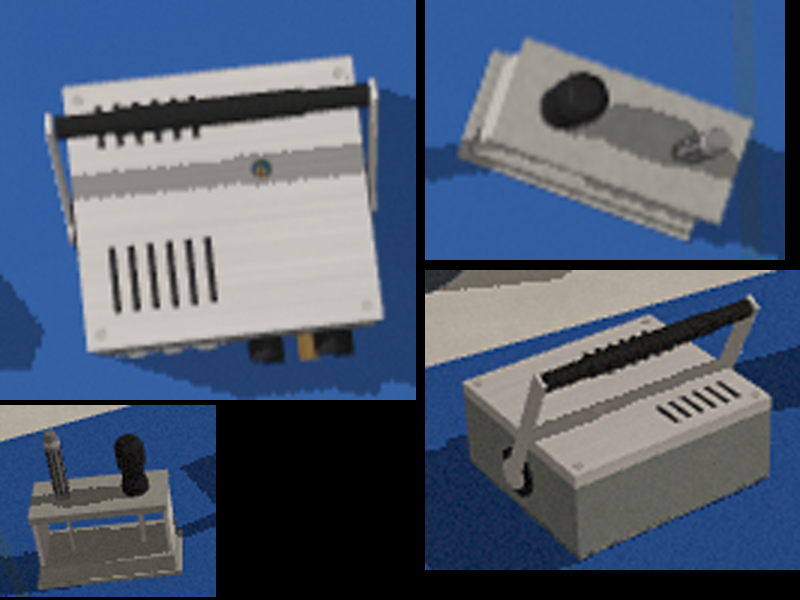

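```bash
python3 - <<'E'
from h import *
T=cam('top');S=cam('scene')
P={k:onz(T,p,.09)[:2] for k,p in dict(FL=(277.5,330.3),FR=(369.7,320),RL=(269.7,247.5),RR=(360.3,237.5),hole=(331.6,272.8)).items()}
M=np.array([P[k] for k in('FL','FR','RL','RR')]);m=np.array([[-90,100],[-90,-100],[90,100],[90,-100]])/1e3
A,B=m,M-M.mean(0); th=np.arctan2((A[:,0]*B[:,1]-A[:,1]*B[:,0]).sum(),(A*B).sum());c=M.mean(0)
R=np.array([[np.cos(th),-np.sin(th)],[np.sin(th),np.cos(th)]])
print('case',c,th,'resid mm',((m@R.T+c-M)*1e3).round(1).tolist(),'hole pred',R@[.02,-.03]+c,'hole seen',P['hole'])
for n,a,b in [('barR',(365.6,249.4),(295,232.3)),('barL',(267.8,259.7),(364,207)),('drvtop',(492.8,278.8),(176.7,251.3))]:
    p,e=tri(T,a,S,b);print(n,p.round(4),'err',e.round(4),'case',(R.T@(p[:2]-c)).round(4))
# hinge: ray of scene onto case plane y=-0.103
o,d=ray(S,(285,264.3));oc=R.T@(o[:2]-c);dc=R.T@d[:2];t=(-.105-oc[1])/dc[1];print('hinge case x,z',oc[0]+t*dc[0],(o+t*d)[2])
print('drv plate z.16',onz(T,(492.8,278.8),.16), 'base',onz(T,(485,282.5),.085))
# stand upper plate corners from montage
for q in [(530,40),(752,120),(722,222),(480,140)]:
    print(onz(T,(420+(q[0]-425)/4,245+q[1]/4),.085).round(4))
E
```

```text
case [0.50961707 0.03842743] 0.1180250820427055 resid mm [[0.7, 0.1], [0.3, -0.6], [-0.1, 0.1], [-0.9, 0.5]] hole pred [0.53301047 0.01099116] hole seen [0.53290325 0.01188607]
barR [ 0.5761 -0.0541  0.1595] err 0.0072 case [ 0.0551 -0.0997]
barL [0.5532 0.1495 0.1593] err 0.0091 case [0.0564 0.1052]
drvtop [ 0.5164 -0.3179  0.1596] err 0.0034 case [-0.0352 -0.3547]
hinge case x,z 0.011222987868824474 0.045309496901361324
drv plate z.16 [ 0.51596501 -0.31948464  0.16      ] base [ 0.51561531 -0.32318535  0.085     ]
[ 0.5754 -0.2401  0.085 ]
[ 0.5324 -0.3604  0.085 ]
[ 0.4766 -0.3419  0.085 ]
[ 0.5199 -0.2114  0.085 ]
```

The supply is at (0.510, 0.038), yaw 0.118, and the hole is at about (0.533, 0.011). The bar is at case x 0.056, z 0.16, so θ is about 0.4. I'll close the fingers, go in front of the bar and push it back.

Call:
send_rows --commands '[{"delta_pos":[2.9,-5.2,0.2],"yaw":0.05},{"delta_pos":[2.9,-5.2,0.2],"yaw":0.05},{"delta_pos":[2.9,-5.2,0],"yaw":0.05},{"delta_pos":[2.9,-5.2,0],"yaw":0.05},{"delta_pos":[2.9,-5.2,0],"yaw":0.05},{"delta_pos":[2.9,-5.2,0],"yaw":0.05},{"delta_pos":[2.9,-5.2,0],"yaw":0.05},{"delta_pos":[2.9,-5.2,0],"yaw":0.05},{"delta_pos":[2.9,-5.2,0],"yaw":0.05},{"delta_pos":[2.9,-5.2,0],"yaw":0.05}]' --grip 1 --force 40

```text
t: 1.35
tcp_pos: [0.5224, 0.0476, 0.2317]
tool_rot: [-0.075, 0.997, -0.0, -0.001]
force: [1.1, 1.4, -0.5]
finger_gap: 0.001
```

Call:
send_rows --commands '[{"delta_pos":[0,0,-4.4]},{"delta_pos":[0,0,-4.4]},{"delta_pos":[1.1,0.1,0]},{"delta_pos":[1.1,0.1,0]},{"delta_pos":[1.1,0.1,-0.5]},{"delta_pos":[1.1,0.1,-0.6]},{"delta_pos":[0.95,0.1,-0.8]},{"delta_pos":[0.95,0.1,-0.8]},{"delta_pos":[0.7,0.1,-0.8]}]'

```text
validation failed for argument at $.co...
```

```bash
python3 - <<'E'
from h import *
s=manip.sense();print(s['tcp_pos'],s['force'])
sc=manip.snapshot('scene')
cv2.imwrite('pics/push1.png',cv2.resize(sc[170:300,240:400],None,fx=4,fy=4))
E
```

```text
[0.52243197 0.0476156  0.23166913] [ 1.08227728  1.44946292 -0.54898012]
```

View pics/push1.png

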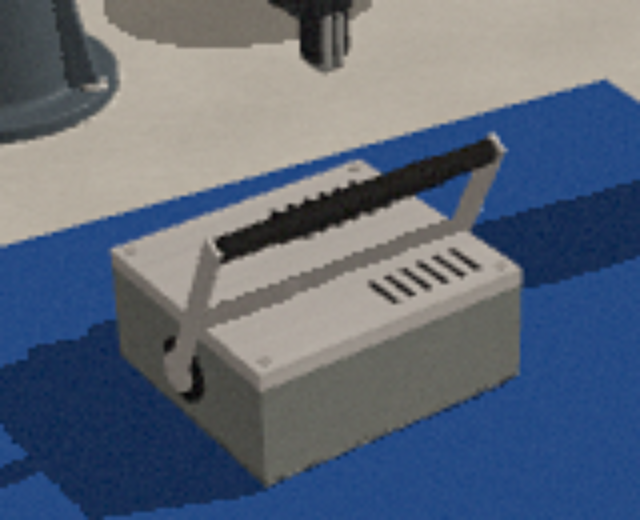

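The call was refused, probably because the rows lacked "yaw". The picture shows the gripper still above and in front of the bar, with nothing moved. I'll resend with yaw.

Call:
send_rows --commands '[{"delta_pos":[0,0,-4.4],"yaw":0},{"delta_pos":[0,0,-4.4],"yaw":0},{"delta_pos":[1.1,0.1,0],"yaw":0},{"delta_pos":[1.1,0.1,0],"yaw":0},{"delta_pos":[1.1,0.1,-0.5],"yaw":0},{"delta_pos":[1.1,0.1,-0.6],"yaw":0},{"delta_pos":[0.95,0.1,-0.8],"yaw":0},{"delta_pos":[0.95,0.1,-0.8],"yaw":0},{"delta_pos":[0.7,0.1,-0.8],"yaw":0}]'

```text
t: 2.52
tcp_pos: [0.5993, 0.0457, 0.1069]
tool_rot: [-0.072, 0.997, -0.004, -0.002]
force: [-4.3, -3.0, -1.3]
finger_gap: -0.001
```

Call:
send_rows --commands '[{"delta_pos":[-0.4,0,2.2],"yaw":0},{"delta_pos":[0,0,2.4],"yaw":0},{"delta_pos":[3.0,0.4,0],"yaw":0},{"delta_pos":[0,0,-2.2],"yaw":0},{"delta_pos":[0.4,0.1,-1.2],"yaw":0},{"delta_pos":[0.4,0.1,-1.2],"yaw":0},{"delta_pos":[0.3,0,-1.2],"yaw":0},{"delta_pos":[0.2,0,-1.2],"yaw":0}]'

```text
t: 3.52
tcp_pos: [0.6582, 0.0522, 0.0863]
tool_rot: [-0.071, 0.997, -0.006, 0.018]
force: [-0.2, -0.7, -0.5]
finger_gap: 0.0
```

```bash
python3 - <<'E'
from h import *
sc=manip.snapshot('scene')
cv2.imwrite('pics/push2.png',cv2.resize(sc[170:300,240:400],None,fx=4,fy=4))
E
```

```text
(no output)
```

View pics/push2.png

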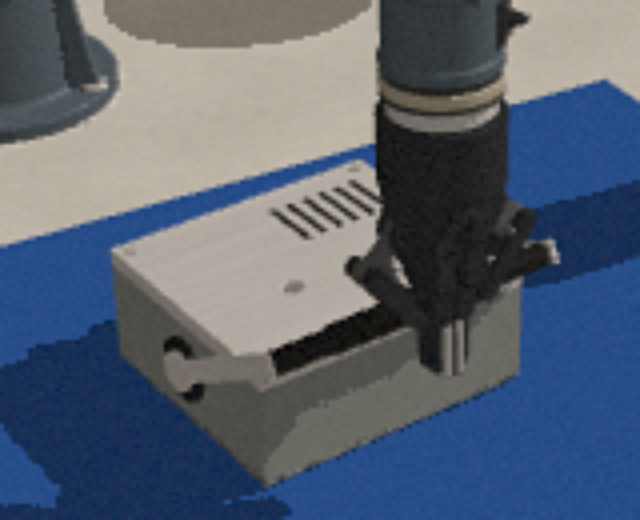

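The handle is at about θ 1.2–1.3, and the fingertips have slid off the bar's rear side. I'll lift, come back over the bar and press again.

Call:
send_rows --commands '[{"delta_pos":[0.4,0,0.5],"yaw":0},{"delta_pos":[0.1,0,2.5],"yaw":0},{"delta_pos":[0,0,1.5],"yaw":0},{"delta_pos":[-3.0,-0.3,0],"yaw":0},{"delta_pos":[0,0,0],"yaw":0}]'

```text
t: 4.2
tcp_pos: [0.6328, 0.049, 0.1324]
tool_rot: [-0.071, 0.997, -0.006, 0.018]
force: [0.3, 0.6, -0.1]
finger_gap: 0.003
```

```bash
python3 - <<'E'
from h import *
from scipy.spatial.transform import Rotation as R
s=manip.sense();p=s['tcp_pos'];print(p, 'case x',(p[0]-.5096)*.993+(p[1]-.0384)*.118, R.from_quat(s['tool_rot']).as_matrix()[:,2],s['force'])
E
```

```text
[0.63275375 0.04898185 0.13242081] case x 0.12354033062484777 [ 0.03577208 -0.00850579 -0.99932378] [ 0.30749637  0.64837917 -0.09750384]
```

Call:
send_rows --commands '[{"delta_pos":[0.1,0,-2.0],"yaw":0},{"delta_pos":[0,0,-0.8],"yaw":0},{"delta_pos":[0,0,-0.6],"yaw":0},{"delta_pos":[0,0,-0.6],"yaw":0},{"delta_pos":[0,0,-0.6],"yaw":0},{"delta_pos":[0,0,-0.6],"yaw":0}]'

```text
t: 4.95
tcp_pos: [0.6483, 0.05, 0.0825]
tool_rot: [-0.07, 0.997, -0.006, 0.033]
force: [5.2, 3.2, 1.1]
finger_gap: 0.001
```

Call:
send_rows --commands '[{"delta_pos":[0.5,0,0.5],"yaw":0},{"delta_pos":[0,0,4],"yaw":0},{"delta_pos":[0,0,6],"yaw":0},{"delta_pos":[-3,-6,3],"yaw":0},{"delta_pos":[-3,-6,0],"yaw":0},{"delta_pos":[-3,-6,0],"yaw":0}]'

```text
t: 5.7
tcp_pos: [0.5596, -0.1136, 0.2088]
tool_rot: [-0.075, 0.997, -0.006, 0.016]
force: [0.3, -0.5, 0.4]
finger_gap: -0.002
```

```bash
python3 - <<'E'
from h import *
s=manip.sense();print(s['tcp_pos'],s['tool_rot'])
sc=manip.snapshot('scene');tp=manip.snapshot('top');cv2.imwrite('pics/s3.png',sc);cv2.imwrite('pics/t3.png',tp)
cv2.imwrite('pics/m3.png',np.hstack([cv2.resize(sc[210:310,260:380],(400,333),interpolation=cv2.INTER_CUBIC),cv2.resize(tp[200:320,250:394],(400,333),interpolation=cv2.INTER_CUBIC)]))
E
```

```text
[ 0.55963706 -0.11361196  0.20875584] [-0.07535901  0.9970104  -0.00568925  0.01609069]
```

View pics/m3.png

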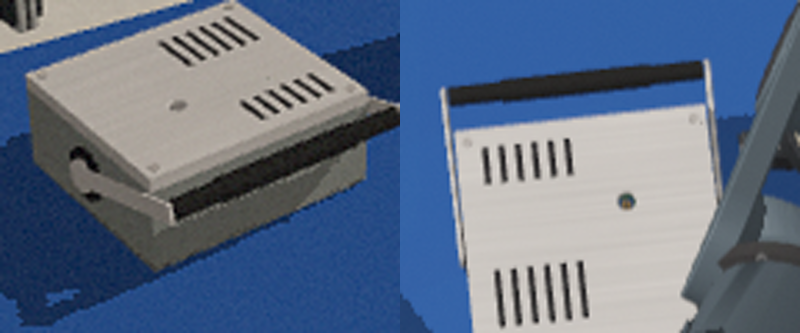

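Both panels show the handle folded back behind the case. The bar ends are at top (267,235) and (359,225), and the near end is at scene (312,272). I'll triangulate to see how far it has gone.

```bash
python3 - <<'E'
from h import *
T=cam('top');S=cam('scene');th=.118;R=np.array([[np.cos(th),-np.sin(th)],[np.sin(th),np.cos(th)]]);c=np.array([.5096,.0384])
p,e=tri(T,(359,225.2),S,(311.6,272.4));print(p,e,R.T@(p[:2]-c))
# expected bar-end projections for angles, hinge offsets
for h in (0,.005,.01):
  for a in (1.2,1.3,1.4,1.5):
    x,z=h+.125*np.sin(a),.045+.125*np.cos(a)
    f=lambda y:np.r_[R@[x,y]+c,z]
    print(h,a,proj(T,f(-.1)).round(1),proj(T,f(.1)).round(1),proj(S,f(-.1)).round(1))
E
```

```text
[ 0.64202265 -0.04589714  0.08143477] 0.005528135665058967 [ 0.12157779 -0.09930058]
0 1.2 [358.7 226.1] [268.6 235.7] [308.8 268.5]
0 1.3 [358.2 225.4] [268.8 234.9] [310.  273.4]
0 1.4 [357.7 225.2] [269.2 234.7] [310.8 278.1]
0 1.5 [357.3 225.6] [269.6 235. ] [311.3 282.7]
0.005 1.2 [358.4 223.9] [268.3 233.5] [310.  269.5]
0.005 1.3 [357.9 223.2] [268.6 232.7] [311.1 274.4]
0.005 1.4 [357.4 223.1] [269.  232.5] [312.  279.2]
0.005 1.5 [357.  223.5] [269.4 232.8] [312.5 283.7]
0.01 1.2 [358.2 221.7] [268.1 231.3] [311.2 270.5]
0.01 1.3 [357.6 221. ] [268.4 230.5] [312.3 275.4]
0.01 1.4 [357.2 220.9] [268.8 230.3] [313.2 280.2]
0.01 1.5 [356.8 221.3] [269.2 230.6] [313.7 284.7]
```

The hinge is at case x 0, so the bar is at about case (0.1195, z 0.082) and θ is about 1.27, still in the detent. My earlier x was 8 mm too far back. I'll press again at case x 0.116.

Call:
send_rows --commands '[{"delta_pos":[2.2,5.6,0],"yaw":0},{"delta_pos":[2.2,5.6,0],"yaw":0},{"delta_pos":[2.1,5.4,-2.0],"yaw":0},{"delta_pos":[0,0,-4.0],"yaw":0},{"delta_pos":[0,0,0],"yaw":0}]'

```text
t: 6.42
tcp_pos: [0.6173, 0.0532, 0.1435]
tool_rot: [-0.069, 0.998, -0.005, 0.005]
force: [-0.4, -0.1, 0.2]
finger_gap: 0.004
```

Call:
send_rows --commands '[{"delta_pos":[0.7,0,-2.2],"yaw":0},{"delta_pos":[0,0,-2.2],"yaw":0},{"delta_pos":[0,0,-0.7],"yaw":0},{"delta_pos":[0,0,-0.7],"yaw":0},{"delta_pos":[0.1,0,-0.7],"yaw":0},{"delta_pos":[0.1,0,-0.7],"yaw":0}]'

```text
t: 7.18
tcp_pos: [0.6283, 0.052, 0.0756]
tool_rot: [-0.068, 0.998, -0.006, 0.007]
force: [-0.1, 0.5, -0.0]
finger_gap: 0.0
```

Call:
send_rows --commands '[{"delta_pos":[0,0,-0.6],"yaw":0},{"delta_pos":[0,0,-0.4],"yaw":0},{"delta_pos":[0,0,-0.3],"yaw":0}]'

```text
t: 7.55
tcp_pos: [0.6281, 0.052, 0.0617]
tool_rot: [-0.068, 0.998, -0.006, 0.007]
force: [0.1, 0.1, 5.6]
finger_gap: -0.001
```

Contact at z 0.062 with 5.6 N means the bar is seated. Next: lift, travel to above the slim driver, turn the jaws and open.

Call:
send_rows --commands '[{"delta_pos":[0,0,5.5],"yaw":0},{"delta_pos":[0,0,5.5],"yaw":-0.185},{"delta_pos":[0,0,5.5],"yaw":-0.185},{"delta_pos":[-1.7,-5.3,2.0],"yaw":-0.185},{"delta_pos":[-1.7,-5.3,0],"yaw":-0.185},{"delta_pos":[-1.7,-5.3,0],"yaw":-0.185},{"delta_pos":[-1.7,-5.3,0],"yaw":-0.185},{"delta_pos":[-1.7,-5.3,0],"yaw":-0.185},{"delta_pos":[-1.7,-5.3,0],"yaw":-0.185},{"delta_pos":[-1.2,-5.0,0],"yaw":-0.185}]' --grip -1

```text
t: 8.8
tcp_pos: [0.5095, -0.3222, 0.2514]
tool_rot: [0.701, 0.713, -0.006, 0.004]
force: [1.5, -0.1, -0.7]
finger_gap: 1.003
```

```bash
python3 - <<'E'
from h import *
from scipy.spatial.transform import Rotation as R
s=manip.sense();print(s['tcp_pos'],s['q'].round(2));print(R.from_quat(s['tool_rot']).as_matrix().round(3));print(s['finger_gap'])
w=manip.snapshot('wrist');tp=manip.snapshot('top');sc=manip.snapshot('scene')
for n,i in(('w4',w),('t4',tp),('s4',sc)):cv2.imwrite(f'pics/{n}.png',i)
C=cam('wrist',s)
for P in [(.515,-.321,.16),(.515,-.321,.09),(.538,-.2555,.145)]: print(proj(C,P))
cv2.imwrite('pics/m4.png',np.hstack([cv2.resize(w,(480,360)),np.vstack([cv2.resize(sc[220:280,270:330],(320,180)),cv2.resize(tp[210:310,260:370],(320,180))])]))
E
```

```text
[ 0.50952634 -0.32215416  0.25142018] [-0.74  0.47  1.47 -0.01  1.19 -0.76]
[[-0.018  1.    -0.003]
 [ 1.     0.018 -0.013]
 [-0.013 -0.004 -1.   ]]
1.0034941424392987
[326.99371421 233.90484175]
[325.10341182 203.59282655]
[370.77608282 113.99141736]
```

View pics/m4.png

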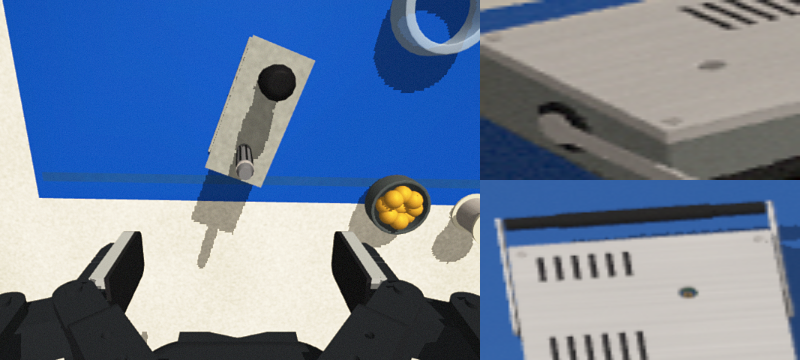

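The wrist view shows the driver's top end at about (326,229) and the nut driver behind it. In the top view the handle lies behind the case. Now the driver's xy.

```bash
python3 - <<'E'
from h import *
w=cv2.imread('pics/w4.png')
s=manip.sense();C=cam('wrist',s)
print(s['tcp_pos'],onz(C,(326.5,229),.16),onz(C,(321.5,196),.088), 'nut',onz(C,(369,110),.145))
T=cam('top')
# stand plate corners in wrist view
for q in [(252,37),(315,61),(261,187),(206,167)]: print(onz(C,(q[0]*4/3,q[1]*4/3),.085).round(4))
cv2.imwrite('pics/c4.png',cv2.resize(w[175:250,270:370],None,fx=6,fy=6,interpolation=cv2.INTER_CUBIC))
E
```

```text
[ 0.5096772  -0.32318775  0.25115833] [ 0.5147984  -0.31905692  0.16      ] [ 0.51246657 -0.31693275  0.088     ] nut [ 0.5368454  -0.25437769  0.145     ]
[ 0.5198 -0.2185  0.085 ]
[ 0.5769 -0.2373  0.085 ]
[ 0.5336 -0.3587  0.085 ]
[ 0.4781 -0.3387  0.085 ]
```

View pics/c4.png

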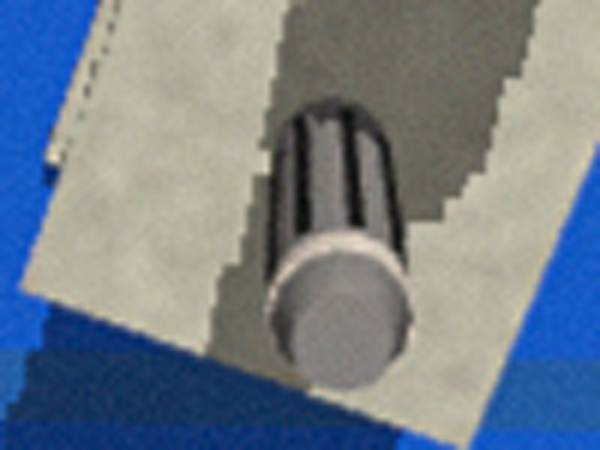

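Call:
send_rows --commands '[{"delta_pos":[0.6,0.15,0],"yaw":-0.18},{"delta_pos":[0,0,0],"yaw":-0.18},{"delta_pos":[0,0,-4],"yaw":0},{"delta_pos":[0,0,0],"yaw":0}]'

```text
t: 9.45
tcp_pos: [0.5164, -0.3163, 0.2105]
tool_rot: [0.818, 0.576, -0.006, 0.001]
force: [-0.3, 1.1, 0.2]
finger_gap: 1.001
```

```bash
python3 - <<'E'
from h import *
from scipy.spatial.transform import Rotation as R
s=manip.sense();print(s['tcp_pos']);print(R.from_quat(s['tool_rot']).as_matrix().round(3))
E
```

```text
[ 0.51640502 -0.31633878  0.210524  ]
[[ 0.337  0.941 -0.008]
 [ 0.941 -0.337 -0.008]
 [-0.011 -0.005 -1.   ]]
```

Call:
send_rows --commands '[{"delta_pos":[-0.1,-0.4,-1],"yaw":0},{"delta_pos":[0,0,-3],"yaw":0},{"delta_pos":[0,0,-3],"yaw":0},{"delta_pos":[0,0,-2.5],"yaw":0},{"delta_pos":[0,0,-0.7],"yaw":0},{"delta_pos":[0,0,0],"yaw":0}]'

```text
t: 10.2
tcp_pos: [0.5202, -0.3221, 0.1123]
tool_rot: [0.816, 0.578, -0.004, 0.008]
force: [-0.3, -0.6, 0.2]
finger_gap: 0.998
```

Call:
send_rows --commands '[{"delta_pos":[-0.45,0.1,-0.6],"yaw":0},{"delta_pos":[0,0,0],"yaw":0}]'

```text
t: 10.45
tcp_pos: [0.5164, -0.3218, 0.108]
tool_rot: [0.816, 0.578, -0.004, 0.01]
force: [-0.7, -0.7, -0.0]
finger_gap: 0.998
```

Call:
send_rows --commands '[{"delta_pos":[0,0,0],"yaw":0},{"delta_pos":[0,0,0],"yaw":0},{"delta_pos":[0,0,0],"yaw":0},{"delta_pos":[0,0,0],"yaw":0},{"delta_pos":[0,0,0],"yaw":0},{"delta_pos":[0,0,0],"yaw":0}]' --grip 1 --force 40

```text
t: 11.2
tcp_pos: [0.5162, -0.3221, 0.1095]
tool_rot: [0.816, 0.578, -0.004, 0.01]
force: [-0.4, -0.8, 0.3]
finger_gap: 0.152
```

```bash
python3 - <<'E'
from h import *
from scipy.spatial.transform import Rotation as R
s=manip.sense();print(s['tcp_pos'],s['force'],s['ft_torque'],s['finger_gap']);print(R.from_quat(s['tool_rot']).as_matrix().round(3))
E
```

```text
[ 0.51623508 -0.3221296   0.10946531] [-0.41447564 -0.8496962   0.34251603] [0.04261632 0.18011805 0.01730351] 0.15246881876604618
[[ 0.331  0.944  0.005]
 [ 0.943 -0.331 -0.021]
 [-0.018  0.012 -1.   ]]
```

The driver is gripped, with a gap of about 13 mm. I'll lift slowly and watch for sideways drift.

Call:
send_rows --commands '[{"delta_pos":[0,0,1.0],"yaw":0},{"delta_pos":[0,0,1.0],"yaw":0},{"delta_pos":[0,0,1.0],"yaw":0}]'

```text
t: 11.58
tcp_pos: [0.5163, -0.3219, 0.1406]
tool_rot: [0.816, 0.578, -0.004, 0.01]
force: [-1.3, 0.3, -1.1]
finger_gap: 0.152
```

Call:
send_rows --commands '[{"delta_pos":[0,0,1.2],"yaw":0},{"delta_pos":[0,0,1.2],"yaw":0},{"delta_pos":[0,0,1.2],"yaw":0},{"delta_pos":[0,0,1.2],"yaw":0},{"delta_pos":[0,0,1.2],"yaw":0},{"delta_pos":[0,0,3],"yaw":0},{"delta_pos":[0,0,3],"yaw":0}]'

```text
t: 12.45
tcp_pos: [0.5159, -0.3214, 0.2668]
tool_rot: [0.816, 0.578, -0.004, 0.009]
force: [0.4, 0.1, -0.7]
finger_gap: 0.154
```

```bash
python3 - <<'E'
from h import *
from scipy.spatial.transform import Rotation as R
s=manip.sense();print(s['tcp_pos'],s['force'],s['finger_gap']);M=R.from_quat(s['tool_rot']).as_matrix();print(M.round(3))
w=manip.snapshot('wrist');tp=manip.snapshot('top');sc=manip.snapshot('scene')
for n,i in(('w5',w),('t5',tp),('s5',sc)):cv2.imwrite(f'pics/{n}.png',i)
p=s['tcp_pos']
for n in('scene','top','wrist'):
  C=cam(n,s)
  for d in(-.0995,-.0245,.05): print(n,d,proj(C,p+[0,0,d]).round(1))
C=cam('scene');u=proj(C,p).astype(int);print(u)
a=sc[u[1]-30:u[1]+60,u[0]-60:u[0]+60]
cv2.imwrite('pics/m5.png',np.hstack([cv2.resize(w[200:480,160:480],(400,350),interpolation=3),cv2.resize(a,(400,350),interpolation=2)]))
E
```

```text
[ 0.5159173  -0.32142645  0.26677153] [ 0.39838029  0.14484453 -0.70260583] 0.15416042112536127
[[ 0.331  0.943  0.004]
 [ 0.943 -0.331 -0.019]
 [-0.017  0.01  -1.   ]]
scene -0.0995 [173.7 248.7]
scene -0.0245 [167.5 219.7]
scene 0.05 [160.9 188.8]
top -0.0995 [494.7 278.5]
top -0.0245 [505.6 274.5]
top 0.05 [517.9 269.9]
wrist -0.0995 [315.3 230.7]
wrist -0.0245 [316.6 285.7]
wrist 0.05 [319.5 410.1]
[165 209]
```

View pics/m5.png

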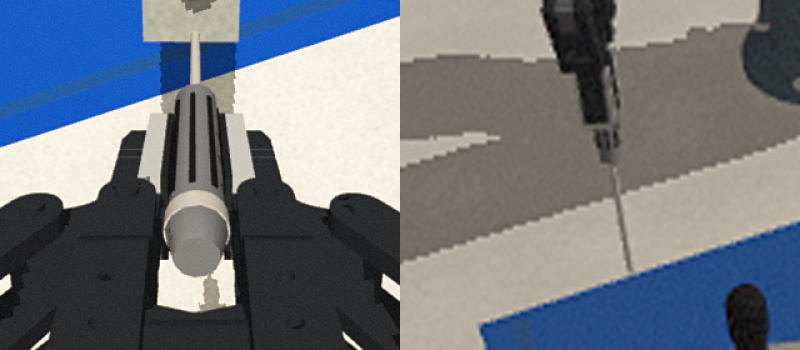

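In both views the tip lies within about 2 mm of below the TCP, with the TCP 99.5 mm above it. The wrist view puts the driver about 2 mm along tool +x, and the gripper is nearly vertical. I'll carry it over the hole at safe height.

Call:
send_rows --commands '[{"delta_pos":[0.2,4.2,0],"yaw":0},{"delta_pos":[0.2,4.2,0],"yaw":0},{"delta_pos":[0.2,4.2,0],"yaw":0},{"delta_pos":[0.2,4.2,0],"yaw":0},{"delta_pos":[0.2,4.2,0],"yaw":0},{"delta_pos":[0.2,4.2,0],"yaw":0},{"delta_pos":[0.2,4.0,0],"yaw":0},{"delta_pos":[0.1,2.0,0],"yaw":0},{"delta_pos":[0,0,0],"yaw":0}]'

```text
t: 13.72
tcp_pos: [0.5242, 0.0009, 0.2558]
tool_rot: [0.817, 0.577, -0.009, 0.002]
force: [-0.2, -0.2, -0.8]
finger_gap: 0.152
```

Call:
send_rows --commands '[{"delta_pos":[0.8,0.8,0],"yaw":0},{"delta_pos":[0,0,-1.5],"yaw":0},{"delta_pos":[0,0,-1.5],"yaw":0},{"delta_pos":[0,0,-1.0],"yaw":0},{"delta_pos":[0,0,0],"yaw":0}]'

```text
t: 14.35
tcp_pos: [0.5321, 0.0058, 0.2108]
tool_rot: [0.818, 0.575, -0.011, 0.001]
force: [-0.1, -0.4, 0.1]
finger_gap: 0.155
```

```bash
cat > look.py <<'E'
from h import *
import sys
from scipy.spatial.transform import Rotation as R
k=sys.argv[1]
s=manip.sense();p=s['tcp_pos'];M=R.from_quat(s['tool_rot']).as_matrix()
w=manip.snapshot('wrist');sc=manip.snapshot('scene')
cv2.imwrite(f'pics/w{k}.png',w);cv2.imwrite(f'pics/s{k}.png',sc)
print(p.round(4),s['force'].round(2),'z axis',M[:,2].round(3),'x',M[:,0].round(3))
for n in('wrist','scene'):
  C=cam(n,s);print(n,'hole',proj(C,(.5331,.0112,.09)).round(1),'screw',proj(C,(.5331,.0112,.06)).round(1),'tip',proj(C,p+M@[0.002,0,.0995]).round(1))
C=cam('wrist',s)
uw=proj(C,(.5331,.0112,.09)).astype(int);us=proj(cam('scene'),(.5331,.0112,.1)).astype(int)
a=w[uw[1]-35:uw[1]+35,uw[0]-40:uw[0]+40];b=sc[us[1]-35:us[1]+35,us[0]-40:us[0]+40]
print('crop origins',uw-[40,35],us-[40,35],'scale 5')
cv2.imwrite(f'pics/m{k}.png',np.hstack([cv2.resize(a,(400,350),interpolation=2),cv2.resize(b,(400,350),interpolation=2)]))
E
python3 look.py 6
```

```text
[0.5321 0.0058 0.2108] [-0.08 -0.37  0.12] z axis [-0.016 -0.014 -1.   ] x [ 0.337  0.941 -0.019]
wrist hole [317.5 211.7] screw [317.9 200.1] tip [317.1 230.2]
scene hole [311.1 241.3] screw [311.5 251.1] tip [308.7 234.3]
crop origins [277 176] [270 202] scale 5
```

View pics/m6.png

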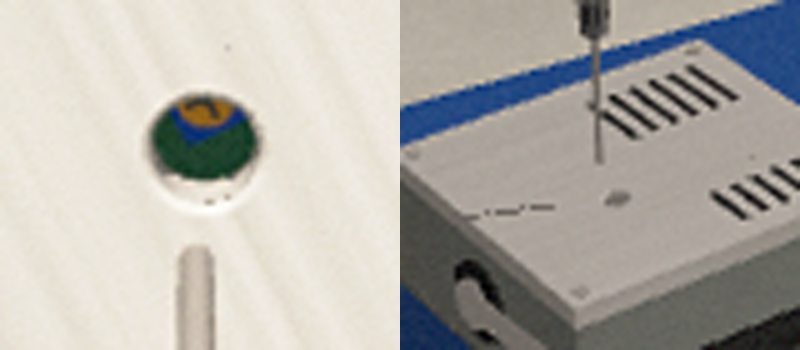

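The wrist crop shows the hole mouth at about (317.6,206) and the tip at about (315.8,225). The scene crop has the hole at about (313.2,241.2) and the tip at about (309.4,233.6). I'll use the tip-to-hole offset in each view so that camera bias cancels.

```bash
cat > rel.py <<'E'
from h import *
s={'tcp_pos':np.array([.53210,.0058,.2108]),'tool_rot':np.array([.818,.575,-.011,.001])}
W=cam('wrist',s);S=cam('scene')
hw,tw=(317.6,206.2),(315.8,225.2);hs,ts=(313.2,241.2),(309.4,233.6)
for z in(.109,.1113,.1135):
  print(z,'wrist tip-hole',((onz(W,tw,z)-onz(W,hw,.09))*1e3).round(1),'scene',((onz(S,ts,z)-onz(S,hs,.09))*1e3).round(1))
print('hole wrist',onz(W,hw,.09),'scene',onz(S,hs,.09),'top',onz(cam('top'),(331.25,272.4),.09))
print('tri tip',tri(W,tw,S,ts),'hole',tri(W,hw,S,hs))
E
python3 rel.py
```

```text
0.109 wrist tip-hole [-3.  -5.8 19. ] scene [-9.8 -5.  19. ]
0.1113 wrist tip-hole [-2.8 -5.2 21.3] scene [-6.4 -6.6 21.3]
0.1135 wrist tip-hole [-2.5 -4.5 23.5] scene [-3.2 -8.2 23.5]
hole wrist [0.53420569 0.0145594  0.09      ] scene [0.5354239  0.01609553 0.09      ] top [0.53377181 0.0126559  0.09      ]
tri tip (array([0.53115891, 0.00911735, 0.11231482]), np.float64(0.0013202643134745903)) hole (array([0.53477264, 0.01540496, 0.09015092]), np.float64(0.0018950592790651594))
```

Wrist and triangulation put the tip at about (-2.9, -5.4) mm from the hole axis. I'll shift by that and come down to just above the mouth.

Call:
send_rows --commands '[{"delta_pos":[0.3,0.55,0],"yaw":0},{"delta_pos":[0,0,-0.5],"yaw":0},{"delta_pos":[0,0,-0.5],"yaw":0},{"delta_pos":[0,0,0],"yaw":0}]'

```text
t: 14.95
tcp_pos: [0.537, 0.0117, 0.2026]
tool_rot: [0.818, 0.576, -0.009, 0.003]
force: [-0.3, 0.7, 0.2]
finger_gap: 0.15
```

Call:
send_rows --commands '[{"delta_pos":[-0.2,0,-0.3],"yaw":0},{"delta_pos":[0,0,0],"yaw":0}]'

```text
t: 15.2
tcp_pos: [0.5347, 0.0117, 0.1993]
tool_rot: [0.818, 0.576, -0.009, 0.003]
force: [-0.6, -0.3, -0.7]
finger_gap: 0.152
```

```bash
python3 look.py 7
```

```text
[0.5347 0.0117 0.1993] [-0.61 -0.26 -0.73] z axis [-0.01  -0.015 -1.   ] x [ 0.337  0.941 -0.018]
wrist hole [315.7 227.1] screw [316.  213.7] tip [317.1 230.2]
scene hole [311.1 241.3] screw [311.5 251.1] tip [311.5 238.2]
crop origins [275 192] [270 202] scale 5
```

View pics/m7.png

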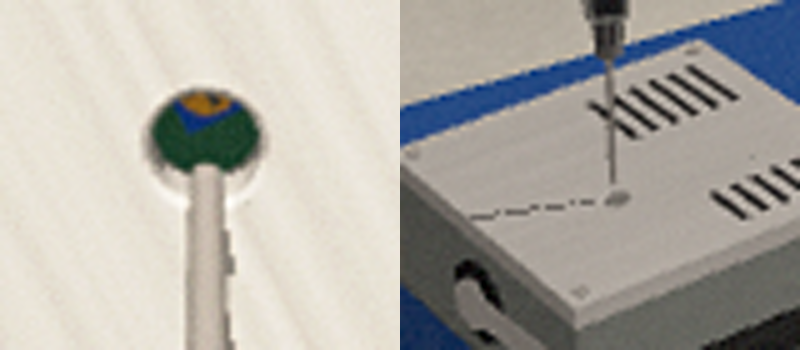

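```bash
python3 - <<'E'
from h import *
s=manip.sense();print(s['tcp_pos'])
s={'tcp_pos':np.array([.5347,.0117,.1993]),'tool_rot':s['tool_rot']}
W=cam('wrist',s);S=cam('scene')
hw,tw=(315.6,221.1),(315.8,225.4);hs,ts=(313.2,241.2),(312.0,238.6)
for z in(.098,.1,.102):
  print(z,'wrist tip-hole',((onz(W,tw,z)-onz(W,hw,.09))*1e3).round(1),'scene',((onz(S,ts,z)-onz(S,hs,.09))*1e3).round(1))
print('tri tip',tri(W,tw,S,ts),'hole',tri(W,hw,S,hs))
# brass screw in wrist view
w=cv2.imread('pics/w7.png');h=cv2.cvtColor(w,cv2.COLOR_BGR2HSV)
m=cv2.inRange(h[180:260,270:360],(10,120,80),(30,255,255));v,u=np.nonzero(m);print('brass px',len(u),u.mean()+270,v.min()+180,v.max()+180,'screw rays',onz(W,(u.mean()+270,v.max()+180),.06))
E
```

```text
[0.53518566 0.01163464 0.19964637]
0.098 wrist tip-hole [ 0.1 -0.3  8. ] scene [-1.1 -2.5  8. ]
0.1 wrist tip-hole [ 0.3  0.3 10. ] scene [ 1.8 -3.9 10. ]
0.102 wrist tip-hole [ 0.5  0.9 12. ] scene [ 4.6 -5.3 12. ]
tri tip (array([0.53422205, 0.01405681, 0.09763619]), np.float64(0.0008556875895682341)) hole (array([0.53492792, 0.01551708, 0.09018155]), np.float64(0.0015607195011062588))
brass px 24 315.5 211 214 screw rays [0.5328332  0.01108269 0.06      ]
```

The tip is centred over the hole within about 1 mm, so I'll hold TCP xy near (0.5348, 0.0119). I'll descend in small steps and check drift.

Call:
send_rows --commands '[{"delta_pos":[0,0,-0.4],"yaw":0},{"delta_pos":[0,0,-0.4],"yaw":0}]'

```text
t: 15.55
tcp_pos: [0.5356, 0.0115, 0.1916]
tool_rot: [0.818, 0.576, -0.008, 0.004]
force: [0.7, 1.1, -0.5]
finger_gap: 0.15
```

Call:
send_rows --commands '[{"delta_pos":[-0.1,0.04,-0.4],"yaw":0},{"delta_pos":[-0.03,0,-0.4],"yaw":0}]'

```text
t: 15.8
tcp_pos: [0.5341, 0.012, 0.1829]
tool_rot: [0.818, 0.576, -0.008, 0.004]
force: [0.0, 0.4, -0.7]
finger_gap: 0.157
```

```bash
cat > st.py <<'E'
from h import *
from scipy.spatial.transform import Rotation as R
s=manip.sense();M=R.from_quat(s['tool_rot']).as_matrix();p=s['tcp_pos']
print(p.round(4),'F',s['force'].round(2),'z',M[:,2].round(4),'tip est',(p+M@[.0037,0,.0995]).round(4))
E
python3 st.py
python3 - <<'E'
from scipy.spatial.transform import Rotation as R
import numpy as np
for p,q in (((.5347,.0117,.1993),(.818,.576,-.009,.003)),):
    print('ref tip',np.array(p)+R.from_quat(q).as_matrix()@[.0037,0,.0995])
E
```

```text
[0.5341 0.012  0.1829] F [ 0.01  0.45 -0.66] z [-0.0086 -0.0157 -0.9998] tip est [0.5345 0.0139 0.0834]
ref tip [0.53482663 0.01366454 0.09975069]
```

Call:
send_rows --commands '[{"delta_pos":[0,0,-0.4],"yaw":0},{"delta_pos":[0,0,-0.4],"yaw":0}]'

```text
t: 16.05
tcp_pos: [0.534, 0.012, 0.1742]
tool_rot: [0.818, 0.576, -0.008, 0.004]
force: [-0.5, -0.5, -0.1]
finger_gap: 0.149
```

```bash
python3 st.py
```

```text
[0.534  0.012  0.1742] F [-0.48 -0.49 -0.07] z [-0.0089 -0.0157 -0.9998] tip est [0.5344 0.0139 0.0746]
```

Call:
send_rows --commands '[{"delta_pos":[0.03,0,-0.4],"yaw":0},{"delta_pos":[0,0,-0.4],"yaw":0},{"delta_pos":[0,0,0],"yaw":0}]'

```text
t: 16.42
tcp_pos: [0.5342, 0.012, 0.1652]
tool_rot: [0.818, 0.576, -0.008, 0.004]
force: [0.6, -0.3, -0.9]
finger_gap: 0.151
```

```bash
python3 st.py
```

```text
[0.5342 0.012  0.1652] F [ 0.62 -0.33 -0.91] z [-0.0096 -0.0155 -0.9998] tip est [0.5345 0.0139 0.0657]
```

Call:
send_rows --commands '[{"delta_pos":[0,0,-0.2],"yaw":0},{"delta_pos":[0,0,-0.2],"yaw":0}]'

```text
t: 16.68
tcp_pos: [0.5345, 0.0119, 0.1613]
tool_rot: [0.818, 0.576, -0.008, 0.004]
force: [0.2, -1.2, -0.8]
finger_gap: 0.15
```

Call:
send_rows --commands '[{"delta_pos":[0,0,-0.15],"yaw":0},{"delta_pos":[0,0,0],"yaw":0}]'

```text
t: 16.92
tcp_pos: [0.5344, 0.0119, 0.1596]
tool_rot: [0.818, 0.576, -0.008, 0.004]
force: [0.5, -0.0, -0.7]
finger_gap: 0.153
```

```bash
python3 st.py
```

```text
[0.5344 0.0119 0.1596] F [ 0.47 -0.   -0.71] z [-0.009  -0.0156 -0.9998] tip est [0.5348 0.0139 0.06  ]
```

Call:
send_rows --commands '[{"delta_pos":[0,0,-0.15],"yaw":0},{"delta_pos":[0,0,0],"yaw":0}]'

```text
t: 17.18
tcp_pos: [0.5346, 0.0119, 0.1584]
tool_rot: [0.818, 0.576, -0.008, 0.004]
force: [0.0, -0.1, 1.8]
finger_gap: 0.151
```

Call:
send_rows --commands '[{"delta_pos":[0,0,-0.1],"yaw":0},{"delta_pos":[0,0,0],"yaw":0}]'

```text
t: 17.42
tcp_pos: [0.5347, 0.012, 0.1578]
tool_rot: [0.818, 0.576, -0.008, 0.004]
force: [-1.0, -0.2, 1.5]
finger_gap: 0.151
```

```bash
python3 st.py
```

```text
[0.5347 0.012  0.1578] F [-0.96 -0.23  1.49] z [-0.0081 -0.0158 -0.9998] tip est [0.5351 0.0139 0.0582]
```

Call:
send_rows --commands '[{"delta_pos":[-0.02,0,-0.1],"yaw":0},{"delta_pos":[0,0,0],"yaw":0}]'

```text
t: 17.68
tcp_pos: [0.5347, 0.0119, 0.1572]
tool_rot: [0.818, 0.576, -0.008, 0.004]
force: [-1.5, -0.5, 3.4]
finger_gap: 0.15
```

```bash
python3 look.py 8; python3 - <<'E'
from h import *
F=[]
for i in range(12):
    manip.snapshot('top');s=manip.sense();F.append(np.r_[s['force'],s['tcp_pos'][2]*1e3])
print(np.mean(F,0).round(2),np.std(F,0).round(2),s['t'],s['finger_gap'])
w=cv2.imread('pics/w8.png');m=cv2.imread('pics/m8.png')
tp=manip.snapshot('top');cv2.imwrite('pics/t8.png',tp)
a=cv2.resize(tp[200:300,250:390],(400,286))
sc=cv2.imread('pics/s8.png');b=cv2.resize(sc[220:300,265:377],(400,286))
cv2.imwrite('pics/f8.png',np.vstack([m[:300],np.hstack([a,b])]))
E
python3 st.py
```

```text
[0.5347 0.0119 0.1572] [-1.46 -0.48  3.41] z axis [-0.007 -0.016 -1.   ] x [ 0.337  0.941 -0.017]
wrist hole [315.  252.2] screw [315.3 233.8] tip [317.1 230.2]
scene hole [311.1 241.3] screw [311.5 251.1] tip [312.2 252.1]
crop origins [274 217] [270 202] scale 5
[ -0.69   0.21   3.45 157.1 ] [0.33 0.36 0.35 0.03] 18.375 0.1535637947272501
[0.5347 0.0119 0.1571] F [-1.58  0.82  4.06] z [-0.0075 -0.0159 -0.9998] tip est [0.5352 0.0138 0.0575]
```

View pics/f8.png

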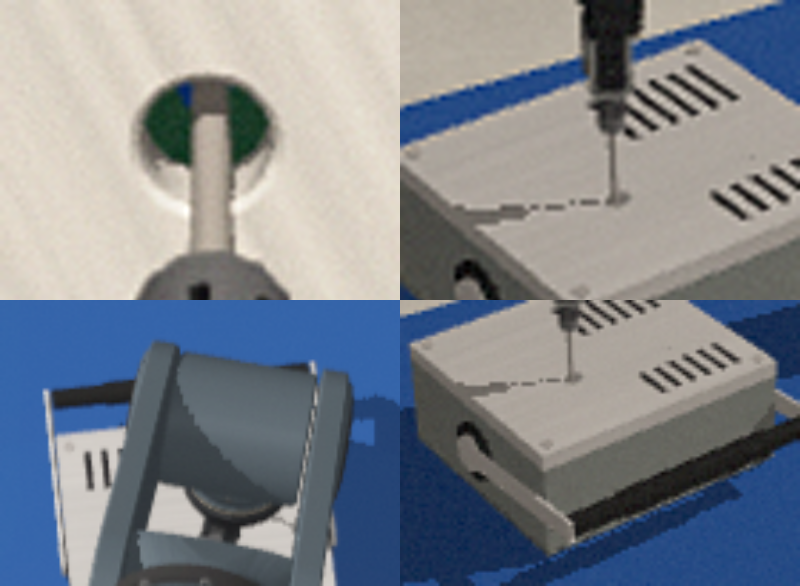

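The last picture shows the shaft roughly centred in the hole and the handle down behind the case, its near end at scene (313,283); a fully seated handle predicts (311,283). The measured vertical force is a steady 3.5 N, about 4 N after the baseline. Handing in.

```bash
python3 -c "
from station import manip
print(manip.sign_off()); s=manip.sense(); print(s['t'],s['force'],s['tcp_pos'])"
```

```text
the job is handed in; nothing more can be done
None
the job is handed in; nothing more can be done
```

I folded the handle back into its rear stop and lowered the slim screwdriver through the access hole onto the trimmer screw. I then handed the job in at about 18.4 s with the screwdriver still held. No verdict was reported.

**Handle:** the first press slid off the bar because I had its x about 8 mm too far back. I measured again and the next press seated it. The bar top was felt at z = 62 mm, and the final scene image puts the handle within about 2 px of where the 1.50 rad stop should appear.

**Screwdriver:**
- **Pressure:** it presses on the screw with a steady 3.5 N measured, about 4 N after subtracting the no-load reading.
- **Position:** just above the mouth, the wrist and scene views gave offsets from the hole centre that disagreed by 1–2 mm. The wrist view alone read about 0.4 mm off, and the two views combined about 1.6 mm. In the last wrist picture the shaft is about 0.6 mm off centre across the picture.
- **Tilt:** it should be within about 0.02 rad of upright. I inferred this from the change in gripper tilt since grasping it upright, and did not measure it directly.
- **Grip:** it is set to 40 N, with the fingers about 13 mm apart on the 14 mm handle.

**Housing and other objects:** I saw no force suggesting the screwdriver touched the housing; sideways readings during the descent stayed near the sensor noise of about 1 N. That is coarser than the 0.2 N limit, so a very light touch can't be ruled out. I did not measure the nut driver, meter, tape or tip cleaner again at the end, but nothing was planned to pass close to them.

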